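# Trip-test the culture air shut-off, then hold the purge lever

### The job

Check the air shut-off of the algae cultures: press the green test button on the white box so that its blue handle drops, then lift the blue handle back up until it stays up by itself. After that, flip the red safety catch on the metal purge valve right over to its other side, pull the yellow-handled lever it was guarding all the way over towards the catch side, and finish while still holding the lever there in the gripper. Leave the glassware, tools and other things lying about where they are.

Things in the scene. Friction and masses are not known exactly. Their poses are not given: they have to be found in the camera images.
- trip_base: White shut-off box, fixed to the bench, 120 x 100 x 100 mm high (x from -45 to +75 mm, y +-50 mm of its origin). Origin on the bench under it; its x axis points from the blue handle at the front (-x) to the back, z up. Rests anywhere on either side of the bench, turned up to 0.3 rad.
- test_top (a point): Centre of the top face of the round green test button, 34 mm across, on top of the box, 120 mm above the bench, standing 14 mm proud of a black collar of 48 mm. Pressing it straight down 8 to 10 mm (10 mm is its stop, about 5.5 N) lets the blue handle drop at once; it springs back partly or fully.
- trip (a joint): Angle of the blue handle, rad. 0 = up and latched (handle points to the front of the box and 0.5 rad upward), 0.9 = dropped (0.4 rad below level). It can be lifted to about -0.1, where it stops; lifted to 0 or beyond (-0.05 is ample) the latch catches, and when let go it settles near 0. A light spring of 0.1 to 0.15 N m besides its weight makes it fall.
- trip_grip (a point): Middle of the blue handle's round bar: 16 mm thick, 92 mm long along the box's y axis, on two 10 mm side arms 82 mm apart, so 70 mm between the arms is free for fingers. It swings on a radius of 85 mm; its centre is about 126 mm when latched, 52 mm when dropped, where it is 78 mm in front of the hinge line.
- trip_hinge (a point): Point on the blue handle's hinge line (along the box's y axis), at the front face of the box, 85 mm above the bench, midway between the arms.
- purge_base: Metal purge valve block, fixed to the bench, 150 (x) x 140 (y) x 50 mm high. Origin on the bench under its centre; z up; the lever leans to its +x side at rest and is pulled towards its -x side, where the red catch lies. Turned up to 0.3 rad.
- catch (a joint): Angle of the red safety catch, rad. 0 = closed, lying level in front of the lever and blocking it; it starts between 0 and 0.2. It turns about a hinge line along the valve's x axis on the valve's +y side: the free end rises from the -y side, up and over to the +y side; 1.57 = upright, 2.5 = fully over at its stop. It is stiff (0.045 N m) and stays where it is left.
- catch_tab (a point): Point to hold on the red catch's tongue: 12 mm thick along the valve's x axis, 12 mm in the other direction; the tongue sticks out 45 mm beyond the 70 x 80 x 8 mm red plate, this point is 27 mm out from the plate's edge and 107 mm from the hinge line; 100 mm above the bench when closed, clear of the block beneath.
- catch_hinge (a point): Point on the catch's hinge line (along the valve's x axis), in the same plane across it as catch_tab, 100 mm above the bench.
- purge (a joint): Angle of the purge lever, rad. 0 = at rest, leaning 0.42 rad to the valve's +x side; 0.75 = pulled fully over to -x, at its stop (leaning 0.33 rad to -x). A spring returns it: 0.42 N m at rest, 0.87 N m at the stop (about 3 to 7 N at the handle). With the catch closed it gives only about 0.2 rad and must not be forced.
- purge_grip (a point): Middle of the yellow handle bar of the purge lever: 18 mm thick, 80 mm long along the valve's y axis, on two 10 mm side stems 72 mm apart (62 mm free between, 50 mm free below). 174 mm above the bench at rest; it swings on a radius of 130 mm.
- purge_hinge (a point): Point on the lever's hinge line (along the valve's y axis), 55 mm above the bench, midway between the stems.
- jar_a: Green culture jar with white lid, 90 mm across, 130 mm tall, loose; origin at the centre of its underside.
- jar_b: Another such jar.
- jar_c: Another such jar.
- beaker: Loose glass beaker, 64 mm across, 85 mm tall; origin at the centre of its underside.
- stopper: Loose orange stopper, 36 mm across, 24 mm tall; origin at the centre of its underside.
- wrench: Loose wrench lying flat, near the robot's left; origin under its middle.
- dish: Loose white culture dish, 90 mm across, 18 mm high, near the robot's right; origin at the centre of its underside.
Things that resemble listed ones, but are neither listed nor needed, are in the scene too. What is shaped like the purge_base but orange or purple is not meant.

How it is judged:
By the outcome, as a careful person would: the job done as asked, in the order asked, and still so for the second after the job is handed in, while the arm keeps its last pose, push and grip.
It also fails if it takes over 64 s, if anything falls off the work surface, if the arm or the gripper's body presses on something with over 40 N, if the wrist force passes 120 N, or if a joint passes its speed limit or range.

### The arm

A 6-joint arm with a two-finger parallel gripper is mounted at the origin on the work surface. World frame = base frame: x ahead of the robot, y to its left, z up, the work surface at z = 0. Lengths are in m, angles in degrees, forces in N, time in s.
With the tool pointing down it reaches from about 0.425 to 0.925 m from the base axis. Payload 12.5 kg.
Tool frame: the origin (TCP) lies where the fingers leave the gripper's body, on its centre line; the fingertips stand 73 mm ahead of it and the grasp point (between the pads) lies 54 mm ahead of it; z points along the fingers, y is the line along which they close (so a half turn about z gives the same grasp; the last joint's range is limited). The gripper opens to 85 mm and grips with 20 to 120 N. Pads are 22 mm wide; open, the fingers measure 114 mm over their backs; the gripper's body (76 mm by 85 mm) begins 54 mm behind the grasp point. The pads swing forward as they close: fully open they stand 13 mm farther back than shut.
Start: joints at [62.246, 28.126, 89.318, -0, 62.55, -6.05], TCP at [0.231, 0.581, 0.304] pointing down, gripper open.
Joint ranges: [-177.58, 177.58], [-47.91, 125.51], [2.72, 160], [-65.01, 245.01], [3.68, 167.84], [-153.87, 153.87]. Speed limits (degrees/s): [127.2, 127.2, 159.86, 180, 180, 180].

### API

Orientations are given as [roll, pitch, yaw] about the fixed x, y, z axes, in that order (R = Rz(yaw) Ry(pitch) Rx(roll)).
In Python, from workcell import get_obs, camera, camera_info, ticket, find_in, outline_of, landmark_of gives the robot as it stands.
- The arm moves only by the tool step_arm, never from a script. Its argument "increments" is text: rows parted by semicolons, each of 4 numbers parted by spaces: the shift along the tool's x, y, z normalised to -1 to 1, where 1 is 30 cm, then the turn about the tool's z normalised to -1 to 1, where 1 is 180 degrees. In form: tx ty tz spin; .... A call has 1 to 8 rows; each row shifts and turns the commanded pose from where the row before left it, along the tool's axes as they then stand; what a row does not reach is not made up. A row lasts 1/8 s, in which the tool goes at most 62.5 mm and 10.7 degrees, less where a joint would pass 70% of its speed; a pose out of reach is approached as far as the arm can. A call with a number of a shift or a turn outside -1 to 1 is refused whole. A call with a gripper value outside its range is refused whole. "claw" is the opening, from -1 (shut) to 1 (fully open), set as the call begins (left out, the last holds). The fingers move at their own pace and stop on an object; "squeeze" is the grip in N (left out, the last holds). Time passes only in rows, so rows that do not move let the fingers close. It gives the time, the measured TCP pose, the force, the opening and the grip force at its end, in the units of the state.
- get_obs(): the state, without advancing time (a new reading comes with each control period).
- camera(name): name is "scene" or "top"; returns the picture (420x560x3 uint8, blue, green, red); there is no depth.
- camera_info(name): a dict with "vfov" (degrees; the focal length in pixels is half the picture's height over the tangent of half this angle, whatever the lens; pixels are square), "cx", "cy" (the principal point, pixels), "dist" ([k1, k2, p1, p2, k3] as OpenCV has them; the pictures are not rectified), "origin" and "rotation" of the camera in the world. Camera axes: x right, y up, looking along -z (the intrinsics and any distortion apply to the point x, -y, -z); pixel columns grow to the right and rows downward; lengths in m; the calibration is good to about 2 mm. A picture is of the moment at which its call begins. camera_info takes no time and is no camera call.
- ticket.finish_job(): hands the job in; it is judged then, once.
Trained networks look in the newest picture that a camera, given by its name, has taken for a name from the list of things; names that differ only in an ending like _2 or _b are one class to them, and where a whole thing is asked for, a point or a joint stands for the part that bears it (a point fixed in the world has none). Each returns a list of dicts, best first, with "confidence" (0 to 1); they miss things now and then, are a little off and sometimes report something else, mostly with a low value. They report only what shows in the picture. A call takes as long as a camera call. They do not tell look-alikes from the thing itself.
- find_in(camera, query): "location" ([column, row] in pixels, amid what is visible of it).
- outline_of(camera, query): "mask" (420x560 bool, what is visible of it) and "location" ([column, row] in pixels, amid what is visible of it).
- landmark_of(camera, query): "location" ([column, row] in pixels: a listed point, or the origin of a listed thing).
The state is a dict: "clock": time; "q": joint angles; "dq": joint speeds; "tau": joint torques, N m; "ee_pos": TCP position; "ee_rot": TCP orientation; "ft_force": force on the tool from outside, world axes, zero at the start; "ft_torque": the same for the moment, N m; "finger_gap": finger opening in m; "gripper_force": force on a finger pad.
Only numpy, scipy, OpenCV 4.12 (cv2) and the standard library are available. Lean on these libraries where they do the work, as an engineer would, in place of code of your own. Each camera call takes 0.05 s, during which the arm holds its last target. There are 200 camera calls.

## Working session

There is one attempt and no reset: what is moved stays moved. The work goes in short steps, Python scripts to look and compute and a tool call to move; the robot and the scene stay as the last step left them, time stands still between calls to the robot, and variables do not carry over. Pictures are saved under pics/ and viewed, at most 10 in all, crops included, and the job is handed in when it is done.

Besides the shell and the picture viewer there is one more tool, called after "Call:" as a command line: name --argument value ..., lists and objects as JSON in quotes. step_arm: Moves the arm, as the interface text tells. Its arguments: {"type":"object","properties":{"increments":{"type":"string"},"claw":{"type":"number"},"squeeze":{"type":"number"}},"required":["increments"]}

```bash
mkdir -p pics; ls
python3 - <<'E'
from workcell import *
import cv2,numpy as np
for n in("scene","top"):
    im=camera(n);cv2.imwrite(f"pics/{n}0.png",im)
    i=camera_info(n);print(n,{k:(np.round(v,4).tolist()) for k,v in i.items()})
    for q in["test_top","trip_grip","trip_hinge","trip_base","purge_base","catch_tab","catch_hinge","purge_grip","purge_hinge"]:
        print(q,[(np.round(d["location"]).tolist(),round(d["confidence"],2)) for d in landmark_of(n,q)][:4])
print(get_obs())
E
```

```text
pics
scene {'vfov': 54.7702, 'cx': 285.1978, 'cy': 221.0258, 'dist': [0.0273, 0.0, 0.0, 0.0, 0.0], 'origin': [0.9398, 0.696, 1.0418], 'rotation': [40.9213, -0.9137, 153.4593]}
test_top [([333.0, 254.0], 0.71), ([272.0, 184.0], 0.6)]
trip_grip [([309.0, 170.0], 0.61)]
trip_hinge [([289.0, 184.0], 0.71)]
trip_base [([277.0, 208.0], 0.79), ([323.0, 289.0], 0.26)]
purge_base [([324.0, 289.0], 0.89), ([241.0, 319.0], 0.83), ([380.0, 253.0], 0.65), ([344.0, 287.0], 0.57)]
catch_tab [([388.0, 217.0], 0.81), ([332.0, 252.0], 0.79)]
catch_hinge [([397.0, 246.0], 0.88), ([264.0, 315.0], 0.87), ([346.0, 287.0], 0.85), ([265.0, 253.0], 0.58)]
purge_grip [([217.0, 295.0], 0.92), ([370.0, 216.0], 0.72), ([340.0, 380.0], 0.6), ([304.0, 266.0], 0.54)]
purge_hinge [([379.0, 239.0], 0.97), ([242.0, 314.0], 0.97), ([320.0, 284.0], 0.94), ([264.0, 254.0], 0.68)]
top {'vfov': 56.6537, 'cx': 283.6395, 'cy': 214.0438, 'dist': [-0.0196, 0.0, 0.0, 0.0, 0.0], 'origin': [0.4145, 0.0021, 1.083], 'rotation': [7.2661, 0.0425, -88.3585]}
test_top [([361.0, 222.0], 0.44)]
trip_grip [([351.0, 279.0], 0.84)]
trip_hin
[... 539 characters left out ...]
21.0], 0.79), ([215.0, 206.0], 0.59)]
{'clock': 1.0, 'q': array([ 6.22468861e+01,  2.81263874e+01,  8.93183376e+01, -2.28300365e-03,
        6.25503630e+01, -6.05134748e+00]), 'dq': array([ 0.03769944,  0.06846674, -0.0076155 ,  0.00700299, -0.00858305,
        0.00182309]), 'tau': array([ 2.21390605e-04, -6.18278360e+01, -2.61847633e+01, -6.91096102e-05,
        3.27198886e-04,  4.14196779e-05]), 'ee_pos': array([0.23110704, 0.58070921, 0.30392846]), 'ee_rot': array([1.79995329e+02, 2.53258615e-03, 1.58299286e+02]), 'ft_force': array([-0.11419335, -0.40142957, -0.13586921]), 'ft_torque': array([ 0.051406  ,  0.01910212, -0.03349544]), 'gripper_force': 0.0, 'finger_gap': 0.08544743037019979}
```

View pics/scene0.png

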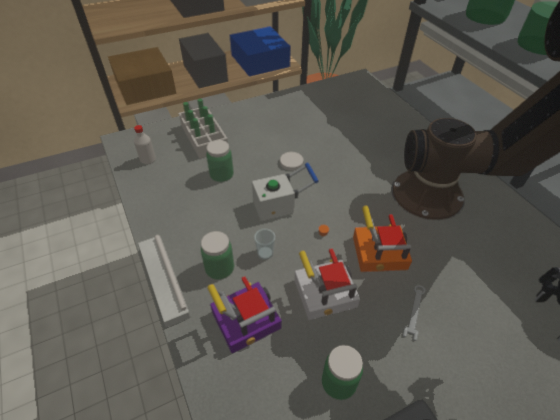

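View pics/top0.png

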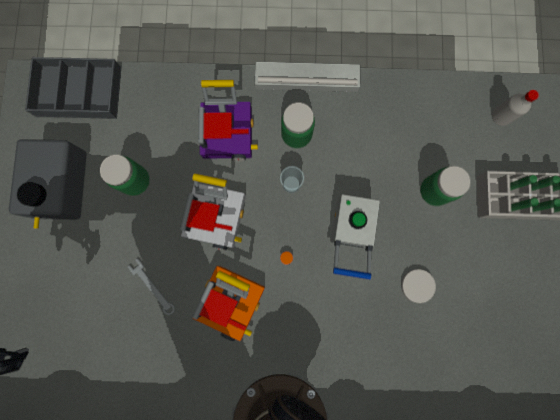

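```bash
cat > h.py <<'E'
from workcell import *
import cv2,numpy as np
from scipy.spatial.transform import Rotation as R
def K(i):
    f=210/np.tan(np.radians(i["vfov"]/2));return np.array([[f,0,i["cx"]],[0,f,i["cy"]],[0,0,1.]])
def ray(n,uv):
    i=camera_info(n)
    p=cv2.undistortPoints(np.array([[uv]],float),K(i),np.array(i["dist"])).ravel()
    d=R.from_euler("xyz",i["rotation"],degrees=True).apply([p[0],-p[1],-1]);return np.array(i["origin"]),d/np.linalg.norm(d)
def tri(a,b):
    A=np.zeros((3,3));y=np.zeros(3);rs=[ray("scene",a),ray("top",b)]
    for o,d in rs:
        P=np.eye(3)-np.outer(d,d);A+=P;y+=P@o
    x=np.linalg.solve(A,y);return x,max(np.linalg.norm(np.cross(x-o,d)) for o,d in rs)
def atz(n,uv,z):
    o,d=ray(n,uv);return o+d*(z-o[2])/d[2]
def proj(n,p):
    i=camera_info(n);q=R.from_euler("xyz",i["rotation"],degrees=True).inv().apply(np.array(p)-i["origin"])
    return cv2.projectPoints(np.array([[q[0],-q[1],-q[2]]]),np.zeros(3),np.zeros(3),K(i),np.array(i["dist"]))[0].ravel()
E
python3 - <<'E'
from h import *
near=lambda n,q,uv:min(landmark_of(n,q),key=lambda d:np.hypot(*(np.array(d["location"])-uv)))["location"]
camera("scene");camera("top")
for q,a,b in[("test_top",(272,184),(358,219)),("trip_grip",(311,172),(351,275)),("trip_hinge",(289,184),(352,242)),("trip_base",(277,208),(352,228)),
 ("purge_base",(324,289),(213,214)),("catch_tab",(332,254),(224,227)),("catch_hinge",(346,287),(187,220)),("purge_grip",(304,266),(211,179)),("purge_hinge",(320,284),(215,206))]:
    a=near("scene",q,a);b=near("top",q,b);x,e=tri(a,b);print(q,np.round(a,1),np.round(b,1),np.round(x,4),round(e,4))
s=cv2.imread("pics/scene0.png");t=cv2.imread("pics/top0.png")
c=lambda im,x,y:cv2.resize(im[y:y+75,x:x+100],(400,300),interpolation=cv2.INTER_CUBIC)
cv2.imwrite("pics/crop0.png",np.vstack([np.hstack([c(s,235,155),c(t,310,205)]),np.hstack([c(s,280,245),c(t,165,170)])]))
E
```

```text
test_top [273.6 183.7] [358.2 220.5] [ 0.5275 -0.1814  0.1112] 0.0002
trip_grip [307.6 173.8] [352.3 275. ] [ 0.3972 -0.1718  0.11  ] 0.007
trip_hinge [287.7 184.2] [353.4 244.3] [ 0.4724 -0.1764  0.0889] 0.0048
trip_base [274.3 206.3] [349.7 230.9] [ 0.5168 -0.1843 -0.0082] 0.007
purge_base [324.5 291.2] [213.7 213.8] [0.5456 0.1999 0.0164] 0.0
catch_tab [389. 220.] [224.1 229.6] [0.4385 0.1736 0.2722] 0.0619
catch_hinge [345.1 286.1] [184.  220.4] [0.5187 0.2555 0.105 ] 0.0038
purge_grip [306.9 267.4] [210.2 174.6] [0.6155 0.1887 0.1706] 0.0068
purge_hinge [323.9 282.9] [213.  209.1] [0.5515 0.1955 0.0594] 0.0017
```

View pics/crop0.png

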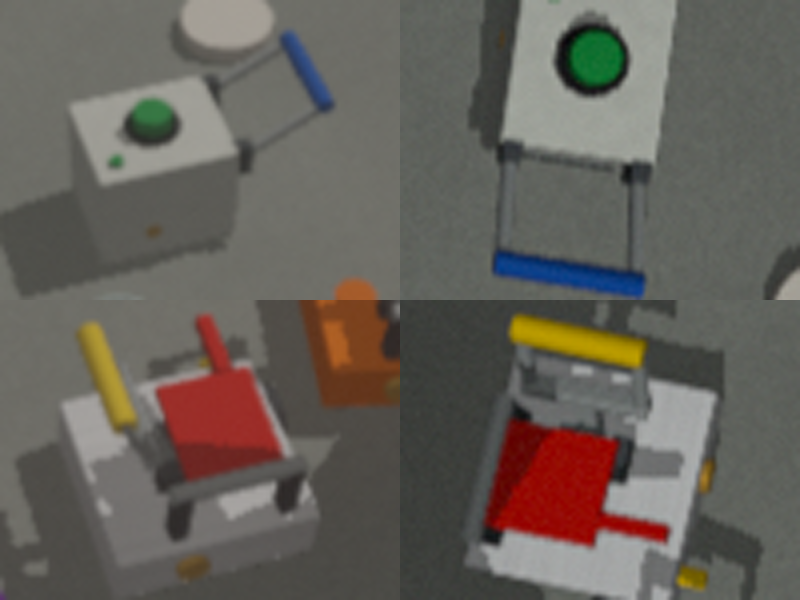

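Run:
```python
from h import *
for q,a,b in[("test_top",(273.2,183),(359,218.2)),("trip_grip",(311.5,172.8),(352.3,273.7)),("catch_tab",(333.2,254.9),(225.2,227.2)),("purge_grip",(306.5,264),(209.6,180.))]:
    x,e=tri(a,b);print(q,np.round(x,4),round(e,4))
C=lambda x,y:(310+(x-400)/4,205+y/4)
D=lambda x,y:(165+(x-400)/4,170+(y-300)/4)
for nm,a,b,z in[("bluebar",C(643,283),C(498,263),.126),("collar?arms hinge",C(636,172),C(511,152),.085),("yellow",D(643,352),D(514,328),.174),("tongue",D(667,533),D(602,522),.1),("plate edge",D(597,545),D(487,527),.1),("valve side",D(717,392),D(687,560),.05)]:
    p,q=atz("top",a,z),atz("top",b,z);v=q-p;print(nm,np.round((p+q)/2,4),np.round(np.linalg.norm(v),3),"deg from +y",round(np.degrees(np.arctan2(-v[0],v[1])),1))
print("button z.12",atz("top",(359,218.2),.12),atz("scene",(273.2,183),.12)); print("tab z.1",atz("top",(225.2,227.2),.1),atz("scene",(333.2,254.9),.1))
print(atz("top",(209.6,180),.178),atz("scene",(306.5,264),.178))
```

```text
test_top [ 0.5311 -0.1811  0.1169] 0.0018
trip_grip [ 0.3947 -0.1655  0.1205] 0.0004
catch_tab [0.5003 0.1525 0.1099] 0.001
purge_grip [0.6071 0.1848 0.1732] 0.0001
bluebar [ 0.3962 -0.1656  0.126 ] 0.089 deg from +y -6.2
collar?arms hinge [ 0.4657 -0.1742  0.085 ] 0.081 deg from +y -7.5
yellow [0.607  0.1846 0.174 ] 0.079 deg from +y -9.1
tongue [0.5027 0.1575 0.1   ] 0.042 deg from +y -8.0
plate edge [0.4956 0.2159 0.1   ] 0.071 deg from +y -7.6
valve side [0.5434 0.1219 0.05  ] 0.115 deg from +y 82.4
button z.12 [ 0.53217096 -0.18159272  0.12      ] [ 0.53131211 -0.17676374  0.12      ]
tab z.1 [0.50196423 0.1534534  0.1       ] [0.49481893 0.1473894  0.1       ]
[0.60616802 0.18381531 0.178     ] [0.60890926 0.18764899 0.178     ]
```

```bash
cat > plan.py <<'E'
import sys
from h import *
# usage: plan.py yaw n x y z [n x y z ...] : rows to TCP targets; final yaw reached over first segment
def plan(yaw,segs):
    o=get_obs();p=np.array(o["ee_pos"]);w=o["ee_rot"][2];print("from",p.round(4),round(w,2),"t",round(o["clock"],2))
    d=(yaw-w+180)%360-180
    for k,(n,t) in enumerate(segs):
        n=int(n);out=[];a=p.copy()
        for j in range(n):
            T=R.from_euler("xyz",[180,0,w],degrees=True)
            s=np.round(T.inv().apply((a+(np.array(t)-a)*(j+1)/n)-p)/.3,4) if 0 else np.round(T.inv().apply((a+(np.array(t)-a)*(j+1)/n)-p)/.3,3)
            sp=-round(d/n/180,4) if k==0 else 0
            p=p+T.apply(s*.3);w-=sp*180;out.append("%g %g %g %g"%(*s,sp))
        print("; ".join(out),"|",p.round(4))
v=list(map(float,sys.argv[1:]))
plan(v[0],[(v[i],v[i+1:i+4]) for i in range(1,len(v),4)])
E
python3 plan.py 83 8 .5 .2 .31 8 .5315 -.18 .215
```

```text
from [0.2311 0.5807 0.3039] 158.3 t 2.0
-0.163 -0.106 -0.003 0.0523; -0.178 -0.078 -0.002 0.0523; -0.188 -0.048 -0.003 0.0523; -0.193 -0.016 -0.002 0.0523; -0.194 0.016 -0.003 0.0523; -0.188 0.047 -0.002 0.0523; -0.179 0.077 -0.003 0.0523; -0.163 0.105 -0.002 0.0523 | [0.5    0.2    0.3099]
-0.156 0.032 0.04 0; -0.155 0.033 0.039 0; -0.156 0.032 0.04 0; -0.155 0.032 0.039 0; -0.156 0.033 0.04 0; -0.155 0.032 0.039 0; -0.156 0.033 0.04 0; -0.155 0.032 0.039 0 | [ 0.5315 -0.1799  0.2151]
```

Call:
step_arm --increments "-0.163 -0.106 -0.003 0.0523; -0.178 -0.078 -0.002 0.0523; -0.188 -0.048 -0.003 0.0523; -0.193 -0.016 -0.002 0.0523; -0.194 0.016 -0.003 0.0523; -0.188 0.047 -0.002 0.0523; -0.179 0.077 -0.003 0.0523; -0.163 0.105 -0.002 0.0523" --claw -1 --squeeze 40

```text
clock: 3.0
ee_pos: [0.5009, 0.1983, 0.3102]
ee_rot: [180.0, -0.0, 82.7]
ft_force: [0.4, -0.2, 0.6]
finger_gap: 0.0003
gripper_force: 0.0
```

Call:
step_arm --increments "-0.156 0.032 0.04 0; -0.155 0.033 0.039 0; -0.156 0.032 0.04 0; -0.155 0.032 0.039 0; -0.156 0.033 0.04 0; -0.155 0.032 0.039 0; -0.156 0.033 0.04 0; -0.155 0.032 0.039 0"

```text
clock: 4.0
ee_pos: [0.5316, -0.1816, 0.2148]
ee_rot: [180.0, 0.0, 83.0]
ft_force: [0.4, 0.2, -0.3]
finger_gap: 0.0003
gripper_force: 0.0
```

Call:
step_arm --increments "0 0 0 0"

```text
clock: 4.12
ee_pos: [0.5314, -0.1826, 0.2141]
ee_rot: [-180.0, -0.0, 82.8]
ft_force: [0.1, 0.6, -0.0]
finger_gap: 0.0005
gripper_force: 0.0
```

Call:
step_arm --increments "0 0 0.05 0; 0 0 0.02 0; 0 0 0.01 0; 0 0 0 0"

```text
clock: 4.62
ee_pos: [0.5316, -0.1793, 0.1911]
ee_rot: [180.0, -0.0, 83.0]
ft_force: [-0.3, -0.0, 0.8]
finger_gap: -0.0
gripper_force: 0.0
```

Call:
step_arm --increments "0 0 0.012 0; 0 0 0 0"

```text
clock: 4.88
ee_pos: [0.5315, -0.1799, 0.1873]
ee_rot: [180.0, -0.0, 83.0]
ft_force: [-0.5, 0.4, 0.4]
finger_gap: 0.0002
gripper_force: 0.0
```

Call:
step_arm --increments "0 0 0.012 0; 0 0 0 0"

```text
clock: 5.12
ee_pos: [0.5317, -0.18, 0.184]
ee_rot: [180.0, 0.0, 83.0]
ft_force: [-0.1, 0.6, 4.6]
finger_gap: 0.0
gripper_force: 2.3
```

Call:
step_arm --increments "0 0 0.012 0; 0 0 0 0"

```text
clock: 5.38
ee_pos: [0.5317, -0.18, 0.1823]
ee_rot: [179.9, 0.0, 83.0]
ft_force: [-5.6, 3.4, 24.2]
finger_gap: 0.0003
gripper_force: 12.5
```

Call:
step_arm --increments "0 0 -0.1 0; 0 0 -0.1 0; -0.1 0 0 0; -0.1 0 0 0" --claw 1

```text
clock: 5.88
ee_pos: [0.5241, -0.24, 0.2406]
ee_rot: [180.0, 0.0, 83.0]
ft_force: [0.1, 0.4, 0.6]
finger_gap: 0.0722
gripper_force: 0.0
```

Run:
```python
from h import *
for n in("scene","top"):
    im=camera(n);cv2.imwrite(f"pics/{n}1.png",im)
s=cv2.imread("pics/scene1.png");t=cv2.imread("pics/top1.png")
c=lambda im,x,y:cv2.resize(im[y:y+75,x:x+100],(400,300),interpolation=cv2.INTER_CUBIC)
cv2.imwrite("pics/crop1.png",np.hstack([c(s,235,155),c(t,310,220)]))
for n in("scene","top"):
    print([(np.round(d["location"],1).tolist(),round(d["confidence"],2)) for d in landmark_of(n,"trip_grip")][:4])
print(proj("scene",(.392,-.165,.052)),proj("top",(.392,-.165,.052)),proj("scene",(.3955,-.1655,.124)))
```

```text
[]
[([348.6, 275.3], 0.81)]
[310.87132664 187.28624751] [347.45098781 274.17569718] [311.26088756 172.07437562]
```

View pics/crop1.png

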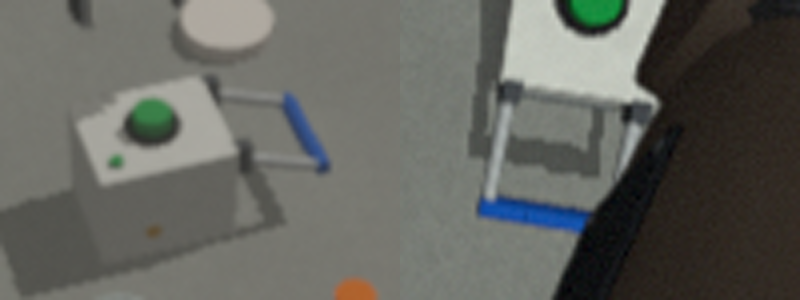

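```bash
python3 plan.py 83 4 .39 -.183 .22 4 .39 -.183 .106
```

```text
from [ 0.5239 -0.2396  0.24  ] 82.92 t 6.08
0.033 -0.117 0.017 -0.0001; 0.033 -0.116 0.016 -0.0001; 0.033 -0.117 0.017 -0.0001; 0.033 -0.116 0.017 -0.0001 | [ 0.39   -0.1831  0.2199]
0 -0 0.095 0; 0 -0 0.095 0; 0 -0 0.095 0; 0 -0 0.095 0 | [ 0.39   -0.1831  0.1059]
```

Call:
step_arm --increments "0.033 -0.117 0.017 0; 0.033 -0.116 0.016 0; 0.033 -0.117 0.017 0; 0.033 -0.116 0.017 0; 0 0 0.05 0; 0 0 0.05 0"

```text
clock: 6.82
ee_pos: [0.3901, -0.1822, 0.1901]
ee_rot: [180.0, 0.0, 83.0]
ft_force: [0.7, -0.9, -0.0]
finger_gap: 0.0855
gripper_force: 0.0
```

Call:
step_arm --increments "0 0 0.09 0; 0 0 0.09 0; 0 0 0.1 0; 0 0 0 0"

```text
clock: 7.32
ee_pos: [0.3898, -0.1821, 0.105]
ee_rot: [-179.8, -0.1, 83.0]
ft_force: [0.5, -0.8, 0.1]
finger_gap: 0.0854
gripper_force: 0.0
```

Close on the bar.

Call:
step_arm --increments "0 0 0 0; 0 0 0 0; 0 0 0 0; 0 0 0 0; 0 0 0 0; 0 0 0 0" --claw -1 --squeeze 30

```text
clock: 8.07
ee_pos: [0.3919, -0.1835, 0.1069]
ee_rot: [179.7, 0.1, 83.0]
ft_force: [11.0, 6.0, 2.5]
finger_gap: 0.0149
gripper_force: 30.1
```

Call:
step_arm --increments "0 -0.005 -0.027 0; 0 -0.005 -0.027 0; 0 -0.003 -0.028 0; 0 -0.003 -0.028 0; 0 0.003 -0.028 0; 0 0.003 -0.028 0; 0 0 0 0"

```text
clock: 8.95
ee_pos: [0.3867, -0.1826, 0.1566]
ee_rot: [-179.9, -0.0, 83.0]
ft_force: [-4.2, -4.6, -4.2]
finger_gap: 0.0145
gripper_force: 29.6
```

Call:
step_arm --increments "0 0.009 -0.027 0; 0 0.009 -0.027 0; 0 0.01 -0.019 0; 0 0.01 -0.019 0; 0 0.003 -0.005 0; 0 0 0 0"

```text
clock: 9.7
ee_pos: [0.3958, -0.1836, 0.1851]
ee_rot: [-179.5, -0.1, 83.1]
ft_force: [-26.8, -12.5, 8.7]
finger_gap: 0.0144
gripper_force: 30.1
```

Call:
step_arm --increments "0 -0.01 -0.003 0; 0 0 0 0"

```text
clock: 9.95
ee_pos: [0.3956, -0.1838, 0.1863]
ee_rot: [-179.9, -0.0, 83.0]
ft_force: [-7.3, -5.8, 0.8]
finger_gap: 0.0148
gripper_force: 30.1
```

Run:
```python
from h import *
s=camera("scene");print(get_obs()["ft_force"])
c=lambda im,x,y:cv2.resize(im[y:y+75,x:x+100],(400,300),interpolation=cv2.INTER_CUBIC)
cv2.imwrite("pics/crop2.png",c(s,235,145))
print(proj("scene",(.3955,-.1655,.124)))
```

```text
[-7.57430954 -6.56840703  0.50404904]
[311.26088756 172.07437562]
```

View pics/crop2.png

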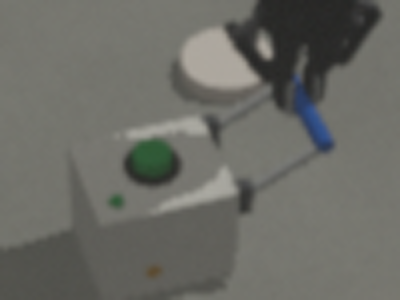

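Call:
step_arm --increments "0 0.008 -0.013 0; 0 0 0 0"

```text
clock: 10.25
ee_pos: [0.3977, -0.184, 0.1901]
ee_rot: [-179.8, -0.0, 83.0]
ft_force: [-10.6, -7.2, 1.6]
finger_gap: 0.0143
gripper_force: 30.0
```

Call:
step_arm --increments "0 0.008 -0.012 0; 0 0 0 0"

```text
clock: 10.5
ee_pos: [0.3997, -0.1842, 0.1936]
ee_rot: [-179.8, -0.0, 83.0]
ft_force: [-12.7, -7.8, 1.9]
finger_gap: 0.0146
gripper_force: 29.9
```

Call:
step_arm --increments "0 0 0 0; 0 0 0 0; 0 0 0 0; 0 0 0 0; 0 0 -0.08 0; 0 0 -0.12 0; 0 0 -0.12 0" --claw 1

```text
clock: 11.38
ee_pos: [0.4012, -0.1843, 0.2905]
ee_rot: [-180.0, -0.0, 83.0]
ft_force: [1.0, -0.4, -0.7]
finger_gap: 0.0853
gripper_force: 0.0
```

```bash
python3 - <<'E'
from h import *
s=camera("scene");t=camera("top")
for im in(s,t):
    m=cv2.inRange(im,(80,0,0),(255,110,70));h=(im[...,0].astype(int)>1.7*im[...,2])&(im[...,0]>90)
    ys,xs=np.nonzero(h);k=(xs>290)&(xs<380)&(ys>150)&(ys<290);print(xs[k].mean(),ys[k].mean(),xs[k].min(),xs[k].max(),ys[k].min(),ys[k].max())
for f in("scene0","scene1"):
    im=cv2.imread(f"pics/{f}.png");h=(im[...,0].astype(int)>1.7*im[...,2])&(im[...,0]>90)
    ys,xs=np.nonzero(h);k=(xs>290)&(xs<380)&(ys>150)&(ys<290);print(f,xs[k].mean(),ys[k].mean(),xs[k].min(),xs[k].max(),ys[k].min(),ys[k].max())
E
python3 plan.py 82 6 .5 .1 .31 3 .503 .1535 .25
```

```text
311.1232876712329 172.0 306 317 163 180
343.568 271.768 333 354 268 276
scene0 311.1142857142857 171.92857142857142 306 317 163 180
scene1 310.6190476190476 187.23809523809524 306 316 179 196
from [ 0.402  -0.1848  0.2924] 82.99 t 11.47
0.164 0.035 -0.01 0.0009; 0.163 0.034 -0.01 0.0009; 0.164 0.034 -0.009 0.0009; 0.164 0.033 -0.01 0.0009; 0.164 0.033 -0.01 0.0009; 0.164 0.032 -0.01 0.0009 | [0.4998 0.0999 0.3101]
0.059 -0.005 0.067 0; 0.06 -0.005 0.067 0; 0.059 -0.004 0.066 0 | [0.5031 0.1533 0.2501]
```

```bash
python3 plan.py 82 6 .5 .1 .30 2 .50 .150 .25 2 .50 .150 .169
python3 - <<'E'
from h import *
print(atz("top",(115,170),.13),atz("top",(291,175),.085))
s=camera("scene")
t=camera("top")
for n in("scene","top"):print([(np.round(d["location"],1).tolist(),round(d["confidence"],2)) for d in landmark_of(n,"catch_tab")])
print(get_obs()["clock"])
E
```

```text
from [ 0.402  -0.1848  0.2924] 82.99 t 11.47
0.164 0.035 -0.004 0.0009; 0.163 0.034 -0.004 0.0009; 0.164 0.034 -0.005 0.0009; 0.164 0.033 -0.004 0.0009; 0.164 0.033 -0.004 0.0009; 0.164 0.032 -0.004 0.0009 | [0.4998 0.0999 0.2999]
0.083 -0.011 0.083 0; 0.083 -0.012 0.083 0 | [0.4999 0.1502 0.2501]
-0 0 0.135 0; -0 0 0.135 0 | [0.4999 0.1502 0.1691]
[0.63540455 0.43307165 0.13      ] [ 0.64519539 -0.00986249  0.085     ]
[([334.6, 253.6], 0.91), ([387.7, 219.7], 0.91), ([244.3, 281.8], 0.66)]
[([225.6, 224.7], 0.92), ([239.6, 328.5], 0.9), ([288.7, 182.3], 0.72), ([240.7, 130.9], 0.65), ([132.7, 181.6], 0.23)]
11.675
```

Call:
step_arm --increments "0.164 0.035 -0.004 0.0009; 0.163 0.034 -0.004 0.0009; 0.164 0.034 -0.005 0.0009; 0.164 0.033 -0.004 0.0009; 0.164 0.033 -0.004 0.0009; 0.164 0.032 -0.004 0.0009; 0.083 -0.011 0.083 0; 0.083 -0.012 0.083 0" --claw 0

```text
clock: 12.68
ee_pos: [0.499, 0.1517, 0.2453]
ee_rot: [-179.9, 0.0, 82.1]
ft_force: [0.7, -0.4, -0.9]
finger_gap: 0.0425
gripper_force: 0.0
```

Run:
```python
from h import *
x,e=tri((334.6,253.6),(225.6,224.7));print(x,e)
o=get_obs();print(o["ee_pos"],o["finger_gap"],o["ee_rot"])
```

```text
[0.50227617 0.15313041 0.11916185] 0.005394552480504311
[0.49898901 0.15165405 0.24534106] 0.042547773643556316 [-1.79913697e+02  2.32309859e-02  8.20528958e+01]
```

Call:
step_arm --increments "0 0 0.1 0; 0 0 0.1 0; 0 0 0.06 0; 0 0 0 0"

```text
clock: 13.18
ee_pos: [0.4985, 0.1504, 0.1672]
ee_rot: [-179.8, 0.1, 82.0]
ft_force: [-0.1, 0.2, -0.5]
finger_gap: 0.0427
gripper_force: 0.0
```

Call:
step_arm --increments "0 0 0 0; 0 0 0 0; 0 0 0 0; 0 0 0 0" --claw -1 --squeeze 20

```text
clock: 13.68
ee_pos: [0.5016, 0.1504, 0.1706]
ee_rot: [179.6, -0.1, 82.0]
ft_force: [10.6, -2.5, -1.2]
finger_gap: 0.0122
gripper_force: 19.2
```

Call:
step_arm --increments "0.015 0.008 -0.064 0; 0.026 0 -0.06 0; 0.041 0 -0.06 0; 0.052 0 -0.051 0; 0.061 0 -0.039 0; 0.068 0 -0.026 0; 0 0 0 0"

```text
clock: 14.55
ee_pos: [0.5153, 0.2292, 0.2618]
ee_rot: [179.5, -0.2, 82.1]
ft_force: [12.4, -2.5, 4.3]
finger_gap: 0.0118
gripper_force: 21.1
```

Call:
step_arm --increments "0.046 0.01 -0.01 0; 0.051 0 -0.004 0; 0.065 0 0.006 0; 0.053 0 0.014 0; 0.05 0 0.021 0; 0.046 0 0.029 0; 0.042 0 0.035 0; 0 0 0 0"

```text
clock: 15.55
ee_pos: [0.5335, 0.334, 0.2338]
ee_rot: [179.5, -0.3, 82.0]
ft_force: [18.3, -1.0, 4.4]
finger_gap: 0.0114
gripper_force: 20.2
```

Call:
step_arm --increments "0.036 0.01 0.041 0; 0 0 0 0"

```text
clock: 15.8
ee_pos: [0.5365, 0.3447, 0.2212]
ee_rot: [179.7, -0.3, 82.0]
ft_force: [9.2, 4.4, 5.7]
finger_gap: 0.0116
gripper_force: 21.6
```

Call:
step_arm --increments "0.015 0.005 0.02 0; 0 0 0 0"

```text
clock: 16.05
ee_pos: [0.5378, 0.3489, 0.2154]
ee_rot: [179.8, -0.2, 82.0]
ft_force: [4.8, 7.2, 6.2]
finger_gap: 0.0115
gripper_force: 22.5
```

Call:
step_arm --increments "0.013 0 0.02 0; 0 0 0 0"

```text
clock: 16.3
ee_pos: [0.5384, 0.3524, 0.2095]
ee_rot: [179.7, -0.2, 82.0]
ft_force: [4.5, 5.7, 5.5]
finger_gap: 0.0116
gripper_force: 22.8
```

Run:
```python
from h import *
s=camera("scene");t=camera("top")
c=lambda im,x,y:cv2.resize(im[y:y+75,x:x+100],(400,300),interpolation=cv2.INTER_CUBIC)
cv2.imwrite("pics/crop3.png",np.hstack([c(s,295,240),c(t,140,170)]))
```

```text
(no output)
```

View pics/crop3.png

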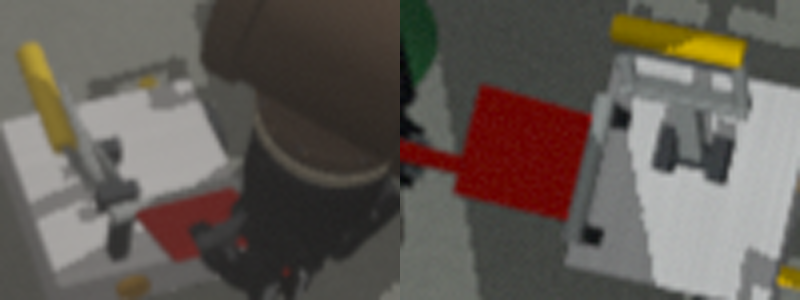

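Call:
step_arm --increments "0 0 0 0; 0 0 0 0; 0 0 0 0; 0 0 -0.1 0; 0 0 -0.15 0; 0 0 -0.1 0" --claw 1

```text
clock: 17.15
ee_pos: [0.5374, 0.3511, 0.3145]
ee_rot: [179.9, -0.0, 82.0]
ft_force: [0.3, -0.0, -0.2]
finger_gap: 0.0857
gripper_force: 0.0
```

```bash
python3 - <<'E'
from h import *
s=camera("scene");t=camera("top")
pts=[]
for im,box in((s,(285,325,235,290)),(t,(185,235,165,200))):
    b,g,r=[im[...,k].astype(int) for k in range(3)];h=(r>110)&(g>80)&(b<.45*g)
    ys,xs=np.nonzero(h);k=(xs>box[0])&(xs<box[1])&(ys>box[2])&(ys<box[3]);P=np.c_[xs[k],ys[k]].astype(np.float32);rr=cv2.minAreaRect(P);print(rr);pts.append(rr[0])
print(tri(*pts))
E
python3 plan.py 81 4 .607 .185 .30 2 .607 .185 .227
```

```text
((305.6723937988281, 263.4310302734375), (24.697479248046875, 3.899602174758911), 68.19859313964844)
((208.7731475830078, 179.05853271484375), (32.546852111816406, 4.679483413696289), 12.094757080078125)
(array([0.60916788, 0.18546665, 0.17762537]), np.float64(0.0008645612548496495))
from [0.5379 0.3514 0.3161] 82.01 t 17.25
-0.129 0.076 0.013 0.0014; -0.129 0.077 0.014 0.0014; -0.129 0.078 0.013 0.0014; -0.128 0.078 0.014 0.0014 | [0.6071 0.185  0.2999]
-0 -0 0.121 0; -0 -0 0.122 0 | [0.6071 0.185  0.227 ]
```

Call:
step_arm --increments "-0.129 0.076 0.013 0.0014; -0.129 0.077 0.014 0.0014; -0.129 0.078 0.013 0.0014; -0.128 0.078 0.014 0.0014; 0 0 0.07 0; 0 0 0.1 0; 0 0 0.073 0; 0 0 0 0"

```text
clock: 18.25
ee_pos: [0.6059, 0.1845, 0.2213]
ee_rot: [-179.8, 0.1, 81.0]
ft_force: [-0.1, 0.7, 0.9]
finger_gap: 0.0853
gripper_force: 0.0
```

Call:
step_arm --increments "0 0 0 0; 0 0 0 0; 0 0 0 0; 0 0 0 0; 0 0 0 0; 0 0 0 0" --claw -1 --squeeze 50

```text
clock: 19.0
ee_pos: [0.6073, 0.1847, 0.2241]
ee_rot: [179.9, -0.0, 81.0]
ft_force: [5.3, -1.0, 5.2]
finger_gap: 0.0166
gripper_force: 48.9
```

Call:
step_arm --increments "0 -0.03 -0.011 0; 0 -0.031 -0.011 0; 0 -0.032 -0.007 0; 0 -0.032 -0.006 0; 0 -0.033 -0.002 0; 0 -0.032 -0.001 0; 0 0 0 0"

```text
clock: 19.88
ee_pos: [0.5521, 0.1944, 0.2374]
ee_rot: [179.6, -0.2, 81.0]
ft_force: [7.9, 2.1, 13.7]
finger_gap: 0.0163
gripper_force: 50.1
```

Call:
step_arm --increments "0 -0.032 -0.002 0; 0 -0.033 0.003 0; 0 -0.032 0.005 0; 0 -0.031 0.007 0; 0 0 0 0"

```text
clock: 20.5
ee_pos: [0.5144, 0.201, 0.2332]
ee_rot: [179.5, -0.3, 81.0]
ft_force: [7.5, 8.9, 13.1]
finger_gap: 0.0164
gripper_force: 49.4
```

Call:
step_arm --increments "0 -0.017 0.003 0; 0 0 0 0"

```text
clock: 20.75
ee_pos: [0.5135, 0.2011, 0.2333]
ee_rot: [178.9, -0.4, 81.0]
ft_force: [31.6, 0.5, 6.9]
finger_gap: 0.0166
gripper_force: 49.6
```

Call:
step_arm --increments "0.01 -0.013 0.002 0; 0 0 0 0"

```text
clock: 21.0
ee_pos: [0.5129, 0.2021, 0.2332]
ee_rot: [178.6, -0.2, 81.0]
ft_force: [48.3, -26.3, 7.0]
finger_gap: 0.0163
gripper_force: 50.6
```

Call:
step_arm --increments "-0.01 0.014 -0.002 0; 0 0 0 0; 0 0 0 0" --squeeze 60

```text
clock: 21.38
ee_pos: [0.5136, 0.2012, 0.2333]
ee_rot: [179.0, -0.4, 80.9]
ft_force: [29.8, 2.9, 8.7]
finger_gap: 0.016
gripper_force: 59.1
```

Run:
```python
from h import *
s=camera("scene");t=camera("top")
c=lambda im,x,y:cv2.resize(im[y:y+150,x:x+200],(400,300),interpolation=cv2.INTER_CUBIC)
cv2.imwrite("pics/crop4.png",np.hstack([c(s,220,145),c(t,180,150)]))
```

```text
(no output)
```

View pics/crop4.png

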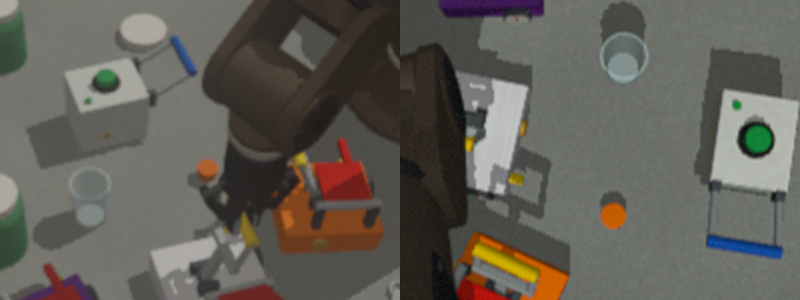

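```bash
python3 -c "
from workcell import ticket;print(ticket.finish_job())"
```

```text
the job is handed in; nothing more can be done
None
```

The job is handed in: the blue handle was dropped and re-latched, the red catch is fully over, and the gripper is holding the yellow lever against its stop on the catch side (about 21 s of the 64 s used).

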